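# Sterilise a paring knife: load it, latch the UV guard, press start

## Robot

A 6-joint arm with a two-finger parallel gripper is mounted at the origin on a cart in front of the work surface, level with it; the furniture and walls round the work are solid. World frame = base frame: x ahead of the robot, y to its left, z up, the work surface at z = 0. Lengths are in m, angles in rad, forces in N, time in s.
With the tool pointing down it reaches from about 0.35 to 0.775 m from the base axis. Payload 5.5 kg.
Tool frame: the origin (TCP) lies midway between the tips of the shut fingers; the grasp point (between the pads) lies 19 mm behind it (r.grip_point_offset is the distance from the TCP to the grasp point, in m); z points along the fingers, y is the line along which they close (so a half turn about z gives the same grasp; the last joint's range is limited). The gripper opens to 85 mm and grips with 20 to 120 N. Pads are 22 mm wide; open, the fingers measure 114 mm over their backs; the gripper's body (76 mm by 85 mm) begins 54 mm behind the grasp point. The pads swing forward as they close: fully open they stand 13 mm farther back than shut.
Start: joints at [1.108, 0.313, 0.046, 1.304, 0, 1.431], TCP at [0.182, 0.545, 0.231] pointing down, gripper open.
Joint ranges: [-2.76, 2.76], [-0.86, 1.69], [-1.03, 1.26], [-2.2, 2.34], [-1.47, 1.5], [-3.14, 3.14]. Speed limits (rad/s): [2.57, 2.57, 3.14, 3.14, 3.14, 3.14].

## Interface

Orientations are given as a 3x3 rotation matrix whose columns are the frame's x, y, z axes.
In Python, from rig import r, camera gives the robot as it stands. The module is installed in compiled form; this text tells all that it offers. Calls block until the motion is done:
- r.move_pose(position, orientation): joint-space move of the TCP to a pose.
- r.move_l(position, orientation=None, v=0.15): straight line of the TCP; orientation=None keeps the orientation; v is the mean speed in m/s.
- r.set_joints(angles): joint-space move.
- r.set_gripper(opening, newtons=None): opening from 0.0 (shut) to 1.0 (fully open); newtons is the grip in N (None keeps the last); returns when the fingers have stopped.
- r.wait(seconds).
- r.inverse_kinematics(position, orientation): joint angles nearest the present ones, or None.
- camera(name): name is "scene" or "top" or "wrist"; returns a dict with "color" (420x560x3 uint8, blue, green, red), "intrinsics" (3x3 intrinsics, pixels), "world_to_cam" (4x4, takes a point from world to camera coordinates). Camera axes: x right, y up, looking along -z (the intrinsics and any distortion apply to the point x, -y, -z); pixel columns grow to the right and rows downward; lengths in m; the calibration is good to about 2 mm. A picture is of the moment at which its call begins. There is no depth.
A pose or a line that the arm cannot do raises r.IKError and nothing moves.
- r.finish_job(): hands the job in; it is judged then, once.
Readings, each from a call of its own:
- r.get_time(): time.
- r.get_joint_pos(): joint angles.
- r.get_joint_vel(): joint speeds.
- r.get_tau(): joint torques, N m.
- r.get_eef_pos(): TCP position.
- r.get_eef_rot(): TCP orientation.
- r.get_wrist_force(): force on the tool from outside, world axes, zero at the start.
- r.get_moment(): the same for the moment, N m.
- r.get_grip_width(): opening from 0.0 (shut) to 1.0 (fully open).
- r.get_grip_force(): force on a finger pad.
Only numpy, scipy, OpenCV 4.12 (cv2) and the standard library are available. Lean on these libraries where they do the work, as an engineer would, in place of code of your own. Each camera call takes 0.05 s, during which the arm holds its last target. There are 200 camera calls.

## Task

Lay the blue-handled paring knife flat in the steel tray of the UV steriliser, push the amber guard shut over it until its spring catch clicks and holds the guard closed by itself, and then press the green start button. Push the guard gently with closed fingertips, never ramming or forcing it against its end stop, and do not disturb the spoon, the mug or the salt shaker.

Things in the scene. Friction and masses are not known exactly. Their poses are not given: they have to be found in the camera images.
- knife: Paring knife lying loose on the worktop on one side of the steriliser (left or right; the spoon lies on the other), 90 g, 195 mm long. Blue handle 100 long, 20 wide, 14 high; then the steel blade, 18 wide. Origin: under the middle of the handle (a good place to grip, across the handle); x axis along the knife towards the blade's tip (at x 145 mm; handle's end at -50), z up.
- knife_mid (a point): About the middle of the whole knife, 45 mm from the body's origin towards the tip, at half the handle's height (7 mm).
- steriliser: White bench-top UV knife steriliser, fixed on the worktop, 314 (x) by 280 (y) mm; walls 50 high with rails to 53. Origin: near its middle, on the worktop; z up, front faces -x. In its frame: control deck x -158 to -10 mm, top at z 40; steel tray x -10 to 106, y -118 to 118 mm, open at the top, floor ribs at z 32, rim at z 50; rear ledge with the catch block beyond x 107.
- tray (a point): Middle of the tray's floor on its ribs, at (48, 0, 32) mm in the steriliser's frame, same axes. With the guard open, the tray is free from above from the guard's rear face (139 mm behind the push pad's face) to x 85 mm, where the catch's plunger and pawl reach in (only within 15 mm of y = 0). The knife lengthwise along y at x about 42 mm leaves room for the fingers.
- guard: Amber see-through sliding guard, a hollow cover 136 (x) by 264 (y) mm, underside at z 55, top at z 78 mm in the steriliser's frame (steel striker on top near its rear edge to z 85). Slides along the steriliser's x. Open, it hides the start button; shut, it covers the tray; let go before the click, it springs back up to 22 mm. Origin coincides with the steriliser's when fully open; same axes.
- push_pad (a point): Middle of the front face of the black ribbed push pad (90 wide, 20 high) on the guard's front wall, at z 67 mm and x -148 (fully open) in the steriliser's frame, same axes. Push here to +x with closed fingertips at about z 60 mm; up to x -53 it slides easily (1.5 N). Latched, its x lies anywhere from about -31 to -15, differing each time: feel for it. More than 25 N harms the catch.
- start (a joint): Green start button, 26 mm wide, on the control deck under the place where the open guard lies: travel in m, 0 at rest, 0.006 fully down (about 5 N), springs back. It counts as pressed beyond 0.004.
- start_top (a point): Centre of the top of the start button, at (-85, -75, 53) mm in the steriliser's frame.
- table_spoon: Steel table spoon, 199 by 41 by 16 mm, loose on the other side of the steriliser; leave alone. Origin: centre of its underside.
- mug_b: Orange mug, 81 by 120 by 101 mm, loose, right of and behind the work; leave alone. Origin: centre of its underside.
- salt_shaker: Glass salt shaker with grey top, 44 wide, 90 high, loose, to the left of the work; leave alone. Origin: centre of its underside.
- catch_ledge (a point): Fixed point on the rear ledge (134, 0, 50 mm in the steriliser's frame) under the catch block, which is set anew each time, up to 8 mm either way along x. In the last 22 mm its plunger pushes back, 2 to 8 N; the red-tabbed pawl, lifted over the last 14 mm, adds 2 to 4 N (some 11 to 13 N in all), then drops: the click. Right after, rubber buffers stop the guard, 12 N per mm. 16 to 20 N does it.

How it is judged:
On the way, in this order (a step that is already met when the one before it is completed fails the run):
1. the knife lies in the tray, let go (x of knife_mid in the frame of tray between -0.05 and 0.05 m and y of knife_mid in the frame of tray between -0.025 and 0.025 m and z of knife_mid in the frame of tray below 0.019 m and contact force between the fingers and knife below 0.05 N), for 0.2 s.
2. the guard is latched: it stays shut with the fingers off it (x of push_pad in the frame of steriliser above -0.034 m and contact force between the fingers and guard below 0.05 N), for 0.3 s.
3. the start button is pressed (value of joint start above 0.004 m), for 0.04 s.
At the end, for the whole second after the job is handed in: The knife rests in the tray (middle within 50 mm across, 25 mm along of the tray's middle, at most 12 mm above its place on the ribs); the guard stays shut by its catch (pad face beyond x -34 mm in the steriliser's frame); the start button was pressed and has sprung back (x of knife_mid in the frame of tray between -0.05 and 0.05 m and y of knife_mid in the frame of tray between -0.025 and 0.025 m and z of knife_mid in the frame of tray below 0.019 m and linear speed of knife below 0.02 m/s and x of push_pad in the frame of steriliser above -0.034 m and linear speed of guard below 0.01 m/s and value of joint start below 0.002 m); the robot touches nothing.
It fails at once if the guard is pushed with more than 25 N (contact force between the fingers and guard above 25 N).
It fails at once if the spoon is disturbed (distance of table_spoon from where it was at the start of the episode above 0.02 m).
It fails at once if the mug is disturbed (distance of mug_b from where it was at the start of the episode above 0.02 m).
It fails at once if the salt shaker is disturbed (distance of salt_shaker from where it was at the start of the episode above 0.02 m).
It also fails if it takes over 67 s, if anything falls off the work surface, if the arm or the gripper's body presses on something with over 40 N, if the wrist force passes 120 N, or if a joint passes its speed limit or range.

## Working session

There is one attempt and no reset: what is moved stays moved. The work goes in short steps, each a Python script; the robot and the scene stay as the last script left them, time stands still between calls to the robot, and variables do not carry over. Pictures are saved under pics/ and viewed, at most 10 in all, crops included, and the job is handed in when it is done.

```bash
mkdir -p pics; python3 - <<'E'
from rig import r,camera
import cv2,numpy as np
for n in("scene","top"):
    c=camera(n); cv2.imwrite(f"pics/{n}0.png",c["color"]); np.savez(f"pics/{n}0.npz",**c)
    print(n,c["intrinsics"].tolist(),np.round(c["world_to_cam"],4).tolist(),[k for k in c])
print(r.get_time(),r.get_eef_rot(),r.grip_point_offset)
E
```

```text
scene [[483.1998036086388, 0.0, 279.05792518496344], [0.0, 483.1998036086388, 210.34767578076645], [0.0, 0.0, 1.0]] [[0.6416, -0.7671, -0.0015, -0.3256], [0.5301, 0.4419, 0.7236, -0.3836], [-0.5544, -0.4651, 0.6902, -1.1168], [0.0, 0.0, 0.0, 1.0]] ['color', 'intrinsics', 'world_to_cam']
top [[442.3392705260868, 0.0, 273.9483567852082], [0.0, 442.3392705260868, 212.36653943660534], [0.0, 0.0, 1.0]] [[0.0174, -0.9998, 0.0127, 0.037], [0.9873, 0.0192, 0.1576, -0.5775], [-0.1578, 0.0098, 0.9874, -1.1137], [0.0, 0.0, 0.0, 1.0]] ['color', 'intrinsics', 'world_to_cam']
0.1 [[-9.48343215e-01  3.17245326e-01 -7.41396428e-04]
 [ 3.17246116e-01  9.48342019e-01 -1.52233135e-03]
 [ 2.20144879e-04 -1.67889775e-03 -9.99998566e-01]] 0.0187
```

View pics/top0.png

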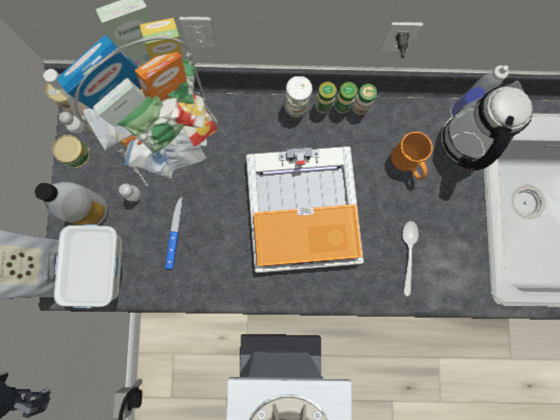

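View pics/scene0.png

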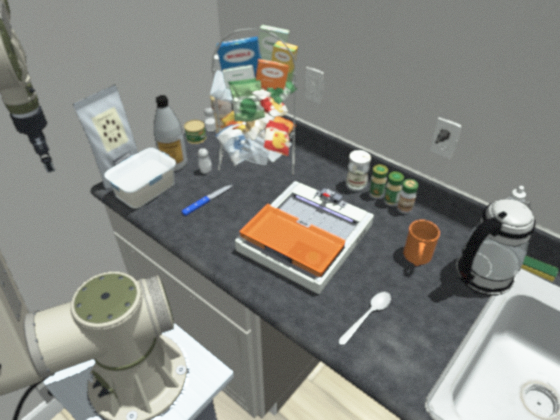

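The top view shows the knife at (171,250) for the handle and (180,198) for the tip. The steriliser spans about (247..361,148..273) with the guard open. The spoon is at (409,255), the mug at (412,152) and the shaker at (129,192).

```bash
cat > h.py <<'E'
import numpy as np,cv2
def ray(c,uv):
    K=c["intrinsics"];T=c["world_to_cam"];R=T[:3,:3];o=-R.T@T[:3,3]
    uv=np.atleast_2d(uv).astype(float)
    d=np.c_[(uv[:,0]-K[0,2])/K[0,0],-(uv[:,1]-K[1,2])/K[1,1],-np.ones(len(uv))]@R
    return o,d
def cast(c,uv,z):
    o,d=ray(c,uv);return o+d*((z-o[2])/d[:,2])[:,None]
def proj(c,P):
    P=np.atleast_2d(P);T=c["world_to_cam"];K=c["intrinsics"];q=P@T[:3,:3].T+T[:3,3]
    return np.c_[K[0,2]+K[0,0]*q[:,0]/-q[:,2],K[1,2]-K[1,1]*q[:,1]/-q[:,2]]
def big(m):
    cs=cv2.findContours(m.astype(np.uint8),cv2.RETR_EXTERNAL,cv2.CHAIN_APPROX_NONE)[0]
    return max(cs,key=cv2.contourArea)[:,0,:]
def rect(P): # min-area rectangle in mm: centre, long-axis angle, sizes
    (cx,cy),(w,h),a=cv2.minAreaRect((P[:,:2]*1000).astype(np.float32))
    if w<h:w,h,a=h,w,a+90
    return np.round([cx,cy,w,h,(a+90)%180-90],1)
def down(yaw): # tool down, tool y axis at angle yaw in world
    y=np.array([np.cos(yaw),np.sin(yaw),0]);z=np.array([0,0,-1.]);return np.c_[np.cross(y,z),y,z]
E
python3 - <<'E'
from h import *
for n in("top","scene"):
    c=np.load(f"pics/{n}0.npz"); im=c["color"]; hsv=cv2.cvtColor(im,cv2.COLOR_BGR2HSV); H,S,V=[hsv[...,i] for i in range(3)]
    roi=np.zeros(H.shape,bool)
    if n=="top": roi[140:300,140:380]=1
    else: roi[170:300,170:390]=1
    b=big(roi&(H>100)&(H<130)&(S>150)); print(n,"handle",rect(cast(c,b,.010)),len(b))
    g=big(roi&(H<22)&(S>130)&(V>100)); print("guard",rect(cast(c,g,.078)),cv2.minAreaRect(g))
    if n=="top":
        w=big(roi&(((S<50)&(V>165))|((H<22)&(S>130)))); hull=cv2.convexHull(w)[:,0]
        print("ster",rect(cast(c,hull,.05)),cv2.approxPolyDP(hull,6,True)[:,0].tolist())
        k=big(cv2.morphologyEx((roi&(np.arange(560)[None]<200)&(((H>100)&(H<130)&(S>120))|(V>110))).astype(np.uint8),cv2.MORPH_CLOSE,np.ones((5,5))))
        print("knife",rect(cast(c,k,.008)))
        cv2.imwrite("pics/crop.png",cv2.resize(im[140:285,240:370],None,fx=4,fy=4))
        print(-c["world_to_cam"][:3,:3].T@c["world_to_cam"][:3,3])
E
```

```text
top handle [476.  318.5  97.   20.7  -5.1] 82
guard [516.1 -35.8 261.9 135.5 -84.2] ((306.7933044433594, 234.91653442382812), (53.469181060791016, 103.9877700805664), 85.42607879638672)
ster [592.5 -29.2 316.6 279.9   5.8] [[349, 147], [363, 261], [256, 271], [246, 155]]
knife [727.5 338.3 164.3 105.2 -88.8]
[0.39369351 0.05893692 1.19021778]
scene handle [475.3 317.2  97.4  26.9  -4.9] 65
guard [511.1 -40.4 269.3 148.8 -84.3] ((291.3999938964844, 238.20001220703125), (99.28141021728516, 42.93250274658203), 26.56505012512207)
```

View pics/crop.png

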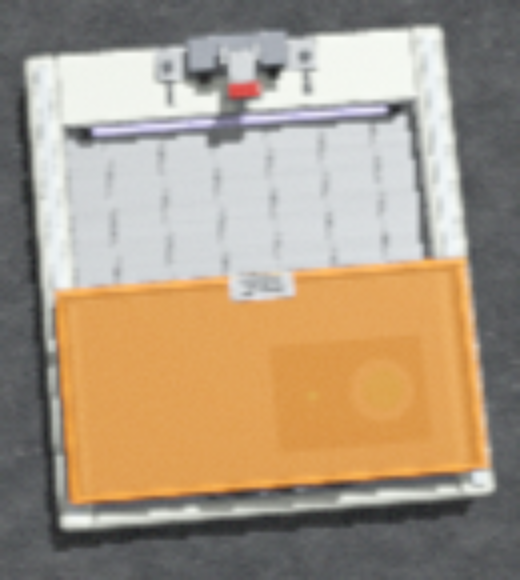

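Steriliser origin ≈ (593, -28.5) mm at yaw 5.8°, and the guard and body estimates agree. The handle is at (476, 318), pointing at -5°. Next I'll hover and cross-check with the wrist camera.

```bash
python3 - <<'E'
from rig import r,camera
from h import *
D=np.deg2rad
for y in(84.9,-95.1):
    for p,ad in(((.476,.318,.15),0),((.635,-.07,.2),100.9),((.630,.02,.2),-79.1)):
        print(y,p,r.inverse_kinematics(p,down(D(y+ad))))
r.set_gripper(.55,40)
r.move_pose([.476,.318,.17],down(D(84.9)))
c=camera("wrist");im=c["color"];np.savez("pics/w1.npz",**c);cv2.imwrite("pics/w1.png",im)
hsv=cv2.cvtColor(im,cv2.COLOR_BGR2HSV);H,S,V=[hsv[...,i] for i in range(3)]
b=big((H>100)&(H<130)&(S>130));print(rect(cast(c,b,.010)),b.min(0),b.max(0),r.get_joint_pos(),r.get_time())
E
```

```text
84.9 (0.476, 0.318, 0.15) [ 0.44876268  0.34380934 -0.11282151  1.11416548  0.          0.53777447]
84.9 (0.635, -0.07, 0.2) [-0.23534821  0.44863842  0.16874722  1.29090513  0.         -1.90737364]
84.9 (0.63, 0.02, 0.2) [-0.09552806  0.43152407  0.14238197  1.28165423  0.          1.37403917]
-95.1 (0.476, 0.318, 0.15) [ 0.44876268  0.34380934 -0.11282151  1.11416548  0.         -2.60381818]
-95.1 (0.635, -0.07, 0.2) [-0.23534821  0.44863842  0.16874722  1.29090513  0.          1.23421902]
-95.1 (0.63, 0.02, 0.2) [-0.09552806  0.43152407  0.14238197  1.28165423  0.         -1.76755349]
[476.9 318.7  99.5  20.3  -5.2] [261 123] [286 240] [ 4.50547841e-01  3.32103343e-01 -7.82152264e-02  1.16006373e+00
  2.50239489e-04  5.38149095e-01] 2.025
```

View pics/w1.png

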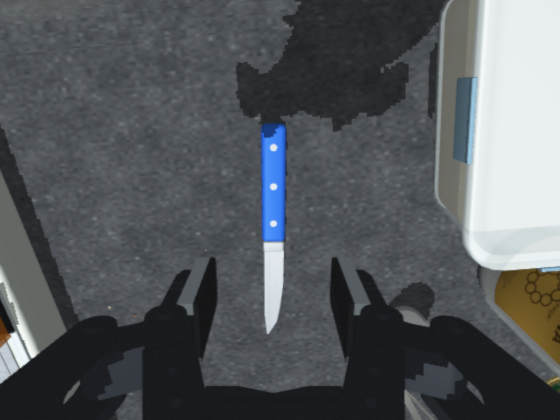

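The wrist view puts the handle at px (261–286, 123–241), matching the top view to within 1 mm, and the gripper path is free. Grasping now.

```bash
cat >> h.py <<'E'
O=np.array([.593,-.0285]);YAW=np.deg2rad(5.8)
def S(x,y,z): # steriliser mm -> world m
    c,s=np.cos(YAW),np.sin(YAW);return np.r_[O+np.array([c*x-s*y,s*x+c*y])/1000,z/1000]
E
python3 - <<'E'
from rig import r,camera
from h import *
D=np.deg2rad
p=np.array([.477,.3186,0])
r.move_l(p+[0,0,.004],down(D(84.9)),v=.1)
print(r.get_eef_pos(),r.get_wrist_force())
r.set_gripper(0.,40); print(r.get_grip_width(),r.get_grip_force())
r.move_l(p+[0,0,.2],v=.15); print(r.get_grip_width(),r.get_grip_force())
r.move_pose(S(42,45,200),down(D(5.8)))
r.move_l(S(42,45,110),v=.1)
for n in("top","scene"):
    c=camera(n);np.savez(f"pics/{n}2.npz",**c);im=c["color"]
    cv2.imwrite(f"pics/{n}2.png",im)
a=cv2.imread("pics/top2.png")[120:290,210:390];b=cv2.imread("pics/scene2.png")[150:300,210:390]
cv2.imwrite("pics/hold.png",np.hstack([cv2.resize(a,(400,378)),cv2.resize(b,(400,378))]))
print(r.get_eef_pos(),r.get_grip_width(),r.get_time())
E
```

```text
[0.47748367 0.31885477 0.00463507] [ 0.37415335  0.33516462 -0.21397639]
0.21876637394902232 39.902522563934326
0.22049140237073406 39.3571811914444
[0.63092247 0.02045974 0.11098782] 0.2159009279018568 8.0667
```

View pics/hold.png

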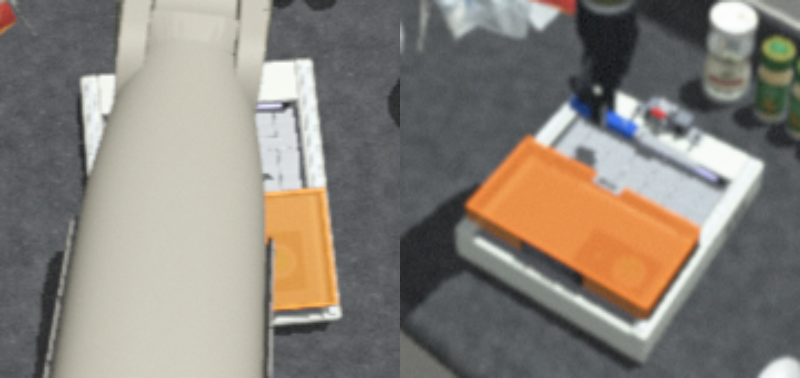

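The knife is held level, tip towards -y, above the tray. Lowering and releasing.

```bash
python3 - <<'E'
from rig import r,camera
from h import *
r.move_l(S(42,45,50),v=.08); f0=r.get_wrist_force()
for z in(42,39,37.5,36.5,35.5):
    r.move_l(S(42,45,z),v=.03); f=r.get_wrist_force()-f0; print(z,f.round(2))
    if f[2]>2: break
r.set_gripper(.45); print(r.get_grip_width(),r.get_grip_force())
r.move_l(S(42,45,60),v=.06)
r.move_l(S(42,45,150),v=.2)
r.move_pose(S(-235,45,150),down(YAW))
r.set_gripper(0,40)
c=camera("top");np.savez("pics/top3.npz",**c);im=c["color"]
hsv=cv2.cvtColor(im,cv2.COLOR_BGR2HSV);m=(hsv[...,0]>100)&(hsv[...,0]<130)&(hsv[...,1]>150);m[:, :240]=0;m[:,365:]=0;m[:140]=0;m[285:]=0
print(rect(cast(c,big(m),.042)))
c2=camera("scene")["color"]
cv2.imwrite("pics/placed.png",np.hstack([cv2.resize(im[120:290,210:390],(400,378)),cv2.resize(c2[150:300,210:390],(400,378))]))
print(S(42,45,0),r.get_time())
E
```

```text
42 [-0.3   0.3   0.26]
39 [-0.03  0.75 -0.71]
37.5 [-0.26  0.64 -0.62]
36.5 [-1.65 -0.42  0.08]
35.5 [-1.41  0.55  6.05]
0.4459495379632094 0.0
[628.6  20.4  93.8  17.5 -84.7]
[0.63023746 0.020514   0.        ] 13.4917
```

View pics/placed.png

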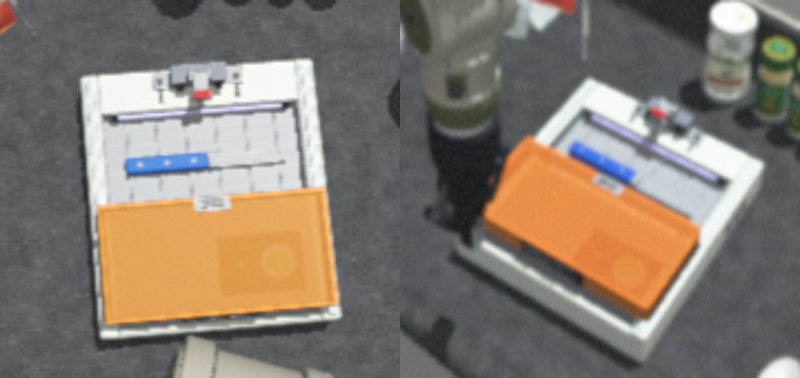

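The knife lies flat in the tray, with the handle centre about 2 mm from the plan. Now I'll push the guard with force feedback.

```bash
cat > push.py <<'E'
from rig import r,camera
from h import *
u=np.array([np.cos(YAW),np.sin(YAW),0])
y0=YAW+np.pi/2
q=[r.inverse_kinematics(S(-190,0,62),down(a)) for a in(y0,y0-np.pi)]
a=min((abs(k[5]-r.get_joint_pos()[5]),a) for k,a in zip(q,(y0,y0-np.pi)) if k is not None)[1]
r.move_pose(S(-190,0,130),down(a)); r.move_l(S(-190,0,61),v=.12)
r.wait(.2); f0=r.get_wrist_force(); t=r.get_time()
F=lambda:-(r.get_wrist_force()-f0)@u
X=lambda:(r.get_eef_pos()[:2]-O)@u[:2]*1000
x=-170
r.move_l(S(x,0,61),v=.05)
while x<-150:
    x+=2; r.move_l(S(x,0,61),v=.03); f=F()
    if f>.8: break
print("contact",x,round(f,2),r.get_time()-t)
r.move_l(S(-70,0,61),v=.05); print("slid",F(),X(),r.get_time())
E
python3 push.py
```

```text
contact -154 1.21 2.5500000000000007
slid 0.7609763646060015 -69.90859245590862 20.15
```

```bash
cat > push2.py <<'E'
from rig import r,camera
from h import *
u=np.array([np.cos(YAW),np.sin(YAW),0])
F=lambda:-r.get_wrist_force()@u
X=lambda:(r.get_eef_pos()[:2]-O)@u[:2]*1000
x=-70;f0=F()-1.5;pk=0;click=False;t=r.get_time();log=[]
while x<-12:
    f=F()-f0
    x+=1. if f<6 else .5
    r.move_l(S(x,0,61),v=.02); f=max(F()-f0,0); log.append((x,round(X(),1),round(f,1)))
    if pk>8 and f<pk-2 and not click: click=True;log.append("CLICK")
    pk=max(pk,f)
    if f>15.5 : break
print(log,pk,click,r.get_time()-t,r.get_time())
E
python3 push2.py
```

```text
[(-69.0, np.float64(-68.9), np.float64(2.7)), (-68.0, np.float64(-67.8), np.float64(1.7)), (-67.0, np.float64(-66.8), np.float64(1.6)), (-66.0, np.float64(-65.9), np.float64(1.4)), (-65.0, np.float64(-64.9), np.float64(1.7)), (-64.0, np.float64(-63.9), np.float64(2.3)), (-63.0, np.float64(-63.0), np.float64(1.8)), (-62.0, np.float64(-61.9), np.float64(2.1)), (-61.0, np.float64(-60.9), np.float64(2.6)), (-60.0, np.float64(-59.9), np.float64(1.9)), (-59.0, np.float64(-58.9), np.float64(0.9)), (-58.0, np.float64(-57.9), np.float64(1.3)), (-57.0, np.float64(-56.9), np.float64(1.5)), (-56.0, np.float64(-55.9), np.float64(2.3)), (-55.0, np.float64(-54.9), np.float64(1.9)), (-54.0, np.float64(-53.9), np.float64(1.6)), (-53.0, np.float64(-52.9), np.float64(2.2)), (-52.0, np.float64(-51.9), np.float64(1.8)), (-51.0, np.float64(-50.9), np.float64(1.7)), (-50.0, np.float64(-49.9), np.float64(2.0)), (-49.0, np.float64(-49.1), np.float64(3.2)), (-48.0, np.float64(-48.4), np.float64(5.7)), (-47.0, np.float64(-47.2), np.float64(5.2)), (-46.0, np.float64(-46.0), np.float64(5.2)), (-45.0, np.float64(
[... 1243 characters left out ...]
-30.9), np.float64(10.8)), (-28.5, np.float64(-30.2), np.float64(9.5)), (-28.0, np.float64(-29.8), np.float64(10.1)), (-27.5, np.float64(-29.5), np.float64(11.1)), (-27.0, np.float64(-29.0), np.float64(10.4)), (-26.5, np.float64(-28.3), np.float64(10.2)), (-26.0, np.float64(-27.2), np.float64(8.2)), (-25.5, np.float64(-27.0), np.float64(9.8)), (-25.0, np.float64(-26.7), np.float64(11.0)), (-24.5, np.float64(-26.3), np.float64(11.1)), (-24.0, np.float64(-26.1), np.float64(11.0)), (-23.5, np.float64(-26.0), np.float64(12.1)), (-23.0, np.float64(-25.9), np.float64(13.1)), (-22.5, np.float64(-25.8), np.float64(14.9)), (-22.0, np.float64(-25.7), np.float64(16.8))] 16.7691526206432 True 16.5 36.65
```

The force shows plunger onset at -49, the pawl at -41, a drop near -27 and then a stiff buffer. I'll push slightly further, then back off and watch whether the guard follows.

```bash
python3 - <<'E'
from rig import r,camera
from h import *
u=np.array([np.cos(YAW),np.sin(YAW),0])
F=lambda:round(-r.get_wrist_force()@u,1)
X=lambda:round((r.get_eef_pos()[:2]-O)@u[:2]*1000,1)
print(F(),X())
r.move_l(S(-21.5,0,61),v=.02); print(F(),X())
for x in(-24,-26,-28,-30,-33,-38): r.move_l(S(x,0,61),v=.03); print(x,F(),X())
r.move_l(S(-80,0,61),v=.15); r.move_l(S(-80,0,120),v=.2)
r.move_pose(S(-200,0,160),r.get_eef_rot())
c=camera("top");np.savez("pics/top4.npz",**c);im=c["color"]
hsv=cv2.cvtColor(im,cv2.COLOR_BGR2HSV);H,Sa,V=[hsv[...,i] for i in range(3)]
m=(H<22)&(Sa>130)&(V>100);m[:, :235]=0;m[:,375:]=0;m[:130]=0;m[285:]=0
R=rect(cast(c,big(m),.078));print(R,((R[:2]/1000-O)@u[:2])*1000-77+148-148+6)
m=(H>35)&(H<90)&(Sa>90);m[:, :235]=0;m[:,375:]=0;m[:130]=0;m[285:]=0
if m.any():
    b=big(m).astype(float);w=cast(c,b,.053);mid=(w.max(0)+w.min(0))/2;print("button",mid,len(b),"plan",S(-85,-75,53))
cv2.imwrite("pics/shut.png",cv2.resize(im[120:290,210:390],None,fx=3,fy=3));print(r.get_time())
E
```

```text
15.7 -25.7
15.9 -25.6
-24 10.8 -26.2
-26 8.5 -27.4
-28 3.1 -27.5
-30 -0.6 -29.1
-33 -0.4 -33.0
-38 0.3 -38.3
[645.7 -22.4 261.8 140.  -84.2] -17.953343231906814
button [ 0.51411386 -0.1112704   0.053     ] 24 plan [ 0.51601436 -0.11170584  0.053     ]
39.9667
```

View pics/shut.png

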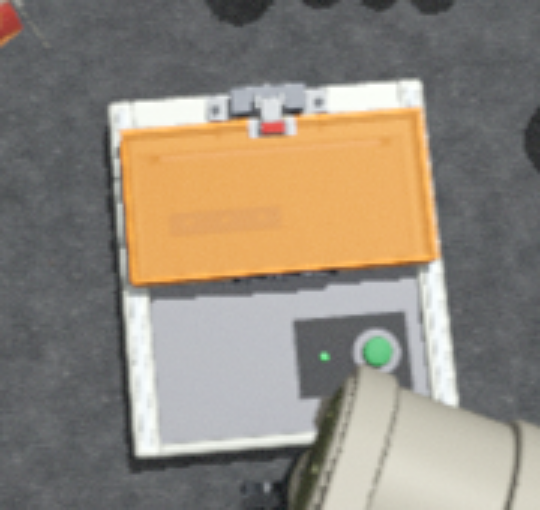

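The guard is held shut at pad x ≈ -19, and the force fell off without it following the fingers. The button is exposed at (0.515, -0.111), so I'll press it.

```bash
python3 - <<'E'
from rig import r,camera
from h import *
p=np.array([.515,-.1115,0]);R=r.get_eef_rot()
r.move_pose(p+[0,0,.12],down(np.arctan2(R[1,1],R[0,1])))
r.move_l(p+[0,0,.060],v=.1);r.wait(.1);f0=r.get_wrist_force()[2]
for z in np.arange(55,43,-1.):
    r.move_l(p+[0,0,z/1000],v=.03);f=r.get_wrist_force()[2]-f0;print(z,round(r.get_eef_pos()[2]*1000,1),round(f,1))
    if f>10: break
r.wait(.15)
r.move_l(p+[0,0,.12],v=.1)
r.move_pose([.38,-.12,.25],r.get_eef_rot()); r.wait(.3)
im=camera("top")["color"];cv2.imwrite("pics/end.png",cv2.resize(im[120:290,210:390],None,fx=2,fy=2));print(r.get_time())
E
```

```text
55.0 55.4 1.0
54.0 54.4 1.7
53.0 53.3 1.8
52.0 52.2 3.3
51.0 51.2 3.6
50.0 51.0 9.6
49.0 50.8 15.6
45.3917
```

View pics/end.png

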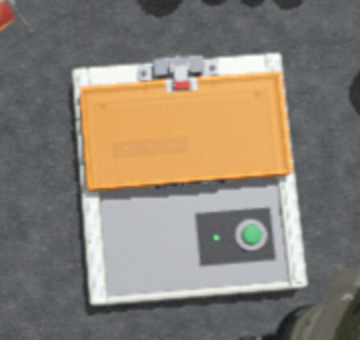

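The guard is still shut. The hard stop came at TCP z ≈ 51, so the wide fingertips may have met the bezel ring around the button. I'll press again with the tool tilted so only one fingertip corner touches, and check the travel by force.

```bash
python3 - <<'E'
from rig import r,camera
from h import *
R=r.get_eef_rot();R0=down(np.arctan2(R[1,1],R[0,1]))
th=-np.deg2rad(22);Rx=cv2.Rodrigues(np.array([th,0,0]))[0];Rt=R0@Rx
if Rt[2,1]>0: Rt=R0@Rx.T
b=.009*Rt[:,1]
p=np.array([.515,-.1115,0])-b
print(Rt[:,1],Rt[:,2])
r.move_pose(p+[0,0,.13],Rt); r.move_l(p+[0,0,.062],v=.1);r.wait(.2)
f0=r.get_wrist_force()[2]
for z in np.arange(60,42,-1.):
    r.move_l(p+[0,0,z/1000],v=.03);r.wait(.05)
    f=np.mean([r.get_wrist_force()[2] for _ in range(3)])-f0;print(z,round((r.get_eef_pos()+b)[2]*1000,1),round(f,1))
    if f>10: break
r.wait(.1)
r.move_l(p+[0,0,.13],v=.15)
r.move_pose([.38,-.12,.25],R0); r.wait(.2)
print(r.get_time())
E
```

```text
[ 0.09421337 -0.92238481 -0.37460659] [-0.03806467  0.37266765 -0.92718385]
60.0 60.0 0.4
59.0 58.9 0.1
58.0 58.0 0.7
57.0 57.0 0.8
56.0 56.1 0.8
55.0 55.1 2.1
54.0 54.1 2.9
53.0 53.0 3.3
52.0 52.0 4.2
51.0 51.1 4.9
50.0 50.1 5.0
49.0 49.6 8.3
48.0 49.4 14.6
52.825
```

The force rose like a spring over about 6 mm, to 5 N, then met a hard stop. That is the button's full travel, so I'm handing in.

```bash
python3 -c "
from rig import r
print(r.finish_job())"
```

```text
the job is handed in; nothing more can be done
None
```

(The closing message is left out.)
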